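Pin the index table and hold the coating gauge on the marked spot

TASK

Pull the steel index table round by its black upright handle until its tang is hard against the stop screw in the blue fork, drop the red-headed lock pin fully home through fork and tang, and let go of it, so that the table cannot turn under the gauge. Then take the yellow pen-shaped coating gauge out of its stand and finish while holding it, still in the gripper, square to the bracket's sloping face with its brass spring tip inside the chalk ring and pressed about half-way in. Leave everything else on the bench where it is.

Things in the scene. Friction and masses are not known exactly. Their poses are not given: they have to be found in the camera images.
- table (a joint): angle of the steel index table about its upright pivot, rad: 0 = home, tang against the stop screw in the fork, holes in line; grows as the table turns clockwise seen from above (handle away from the robot), up to 0.75. It turns against light friction (about 0.05 N m) and stays where it is left.
- fixture: blue index fixture, bolted down; origin at bench height on the pivot axis of the round steel table (180 mm wide, top 46 mm high) it carries; at yaw 0 its x points away from the robot. Its fork is centred 135 mm from the pivot along -y; the table's 36 mm wide tang swings in from the -x side to the stop screw on the +x side. The red-brown bracket on the table is 94 mm high at its top edge.
- fork_hole (a point): centre of the pin hole on the upper face of the fork's upper jaw, 62 mm above the bench; upright 14 mm holes through upper jaw (12 mm thick), tang (12 mm) and lower jaw (10 mm, underside 21 mm above the bench). Jaw 56x46 mm; nothing of the fork stands higher than its top.
- handle (a point): on the black upright round handle of the table (18 mm diameter; it stands on a spoke from 46 to 104 mm above the bench), 140 mm from the pivot: the point lies on its axis 84 mm above the bench and moves with the table; at home it lies along the fixture's +y from the pivot.
- lock_pin: lock pin: red round head 24 mm wide, 35 mm high with a 27 mm collar at its foot; steel shank 12 mm wide, 46 mm long, its last 9 mm tapering to 6 mm. Origin on its axis at the underside of the collar, z up along the head. Starts upright in the tool block, collar on the block's top, 56 mm above the bench. Home = collar on the fork's upper jaw. 60 to 130 g.
- tool_block: wooden block 60x110x56 mm, fixed, origin under its centre; the pin's hole (13.5 mm, 52 mm deep) lies 22 mm from its centre along its +y; two punches stand near the other end, 18 mm high at most.
- gauge: yellow round pen gauge, 130 mm long. From the tip's end: 8 mm brass tip to 13 mm, steel nose to 44, rubber collar 29 mm wide to 49, then body 22 mm wide with black grip sleeve at 66 to 100. Origin at the end of the unpressed tip, z along the body to its top end. Starts upright in the stand, hanging on its collar, tip free, origin 8 mm above the bench. 110 to 200 g.
- gauge_tip (a joint): how far the brass spring tip is pressed into the gauge, m: 0 free, 0.008 hard against its end; the spring takes 1.2 N to start and 0.6 N more for each mm (3.6 N half-way, 6 N at the end).
- gauge_point (a point): end of the brass tip, on the gauge's axis; moves with the tip.
- stand: the gauge's black desk stand, 81x91x52 mm, fixed, origin under its centre; the gauge hangs in a 23.5 mm hole in its middle.
- mark: chalk ring (20 mm inside, 25 mm outside) with a chalk tick below it, on the bracket's sloping face (80 mm up the slope, 104 mm wide), which rises at 25 degrees away from the robot when the table is home. Origin at its centre, z square out of the face. It turns with the table; at home it is at x 0, y +30 mm in the fixture's frame, 77 mm above the bench.
- mug: white mug, 79 mm wide, 89 mm high; loose bystander, to be left where it is; origin under its centre
- spray_can: aerosol can, 67 mm diameter, 225 mm high; loose bystander, to be left where it is; origin under its centre
- tape_measure: yellow tape measure, 31x70x55 mm; loose bystander, to be left where it is; origin under its centre
- screwdriver: red-handled screwdriver, 206 mm long, lying flat; loose bystander, to be left where it is; origin under its centre
- coupon: steel coupon, 45x60x13 mm; loose bystander, to be left where it is; origin under its centre

How it is judged:
By the outcome, as a careful person would: the job done as asked, in the order asked, and still so for the second after the job is handed in, while the arm keeps its last pose, push and grip.
It also fails if it takes over 62 s, if anything falls off the work surface, if the arm or the gripper's body presses on something with over 40 N, if the wrist force passes 120 N, or if a joint passes its speed limit or range.

ROBOT

A 6-joint arm with a two-finger parallel gripper is mounted at the origin on the work surface; the furniture and walls round the work are solid. World frame = base frame: x ahead of the robot, y to its left, z up, the work surface at z = 0. Lengths are in m, angles in rad, forces in N, time in s.
With the tool pointing down it reaches from about 0.275 to 0.775 m from the base axis. Payload 14.6 kg.
Tool frame: the origin (TCP) lies midway between the tips of the shut fingers; the grasp point (between the pads) lies 19 mm behind it; z points along the fingers, y is the line along which they close (so a half turn about z gives the same grasp; the last joint's range is limited). The gripper opens to 85 mm and grips with 20 to 120 N. Pads are 22 mm wide; open, the fingers measure 114 mm over their backs; the gripper's body (76 mm by 85 mm) begins 54 mm behind the grasp point. The pads swing forward as they close: fully open they stand 13 mm farther back than shut.
Start: joints at [0.953, 0.263, -0.048, 1.259, 0, 1.415], TCP at [0.234, 0.47, 0.231] pointing down, gripper open.
Joint ranges: [-2.65, 2.65], [-0.89, 1.7], [-1.18, 1.37], [-2.13, 2.11], [-1.35, 1.29], [-3.14, 3.14]. Speed limits (rad/s): [1.89, 1.89, 2.57, 2.79, 3.14, 3.14].

INTERFACE

Orientations are given as a rotation vector (axis times angle).
In Python, from workcell import monitor, cams, env gives the robot as it stands.
- The arm moves only by the shell command python3 -m inch 'ROWS' [FORCE]. ROWS is JSON, a list of rows, each a list of 3 entries, a list of its own where there are three numbers: the finger opening in mm, from 0 to 85.4, then the shift along the world's x, y, z in mm, then the turn about the world's z in degrees. In form: [[hand, [tx, ty, tz], spin], ...]. A call has 1 to 8 rows; each row shifts and turns the commanded pose from where the row before left it; what a row does not reach is not made up. A row lasts 1/10 s, in which the tool goes at most 50 mm and 8.59 degrees, less where a joint would pass 70% of its speed; a pose out of reach is approached as far as the arm can. A call with a gripper value outside its range is refused whole. The fingers move at their own pace and stop on an object; FORCE is the grip in N (left out, the last holds). Time passes only in rows, so rows that do not move let the fingers close. It gives the time, the measured TCP pose, the force and the opening at its end, in the units of the state.
- monitor.read_state(): the state, without advancing time (a new reading comes with each control period).
- cams.get_image(name): name is "scene" or "top" or "wrist"; returns the picture (420x560x3 uint8, red, green, blue); there is no depth.
- cams.camera_params(name): a dict with "camera_matrix" (3x3 intrinsics, pixels), "extrinsics" (4x4, takes a point from camera to world coordinates). Camera axes: x right, y down, z forward; pixel columns grow to the right and rows downward; lengths in m; the calibration is good to about 2 mm. A picture is of the moment at which its call begins: read the wrist's pose just before it. camera_params takes no time and is no camera call; for the wrist camera it gives the pose at the moment of the call.
- env.close_job(): hands the job in, once; it reports no verdict.
The state is a dict: "time": time; "joint_positions": joint angles; "joint_velocities": joint speeds; "joint_torque": joint torques, N m; "ee_pos": TCP position; "eef_rot": TCP orientation; "contact_force": force on the tool from outside, world axes, zero at the start; "moment": the same for the moment, N m; "width": finger opening in m.
Only numpy, scipy, OpenCV 4.12 (cv2) and the standard library are available. Lean on these libraries where they do the work, as an engineer would, in place of code of your own. Each camera call takes 0.05 s, during which the arm holds its last target. There are 200 camera calls.

## Working session

There is one attempt and no reset: what is moved stays moved. The work goes in short steps, Python scripts to look and compute and a shell command to move; the robot and the scene stay as the last step left them, time stands still between calls to the robot, and variables do not carry over. Pictures are saved under pics/ and viewed, on a budget of 10 in all, crops included, one or two more only if the job needs it, and the job is handed in when it is done.

```bash
ls; mkdir -p pics
cat > h.py <<'E'
import numpy as np, cv2
from workcell import monitor, cams, env
def snap(n,f):
    P=cams.camera_params(n); im=cams.get_image(n); cv2.imwrite(f'pics/{f}.png',im[:,:,::-1]); np.savez(f'pics/{f}.npz',K=P['camera_matrix'],T=P['extrinsics'],im=im); return im
def load(f):
    d=np.load(f'pics/{f}.npz'); return d['K'],d['T'],d['im']
def ray(f,u,v):
    K,T,_=load(f); d=T[:3,:3]@np.linalg.solve(K,[u,v,1.]); return T[:3,3],d
def onz(f,u,v,z):
    o,d=ray(f,u,v); return o+d*(z-o[2])/d[2]
def proj(f,p):
    K,T,_=load(f); c=T[:3,:3].T@(np.array(p)-T[:3,3]); q=K@c; return q[:2]/q[2]
def two(f,a,g,b):
    o,d=ray(f,*a); p,e=ray(g,*b); d=d/np.linalg.norm(d); e=e/np.linalg.norm(e)
    s=np.linalg.lstsq(np.c_[d,-e],p-o,rcond=None)[0]; A=o+d*s[0]; B=p+e*s[1]; return (A+B)/2,np.linalg.norm(A-B)
E
python3 - <<'E'
from h import *
np.set_printoptions(precision=3,suppress=True)
for n in ['scene','top','wrist']:
    snap(n,n+'0'); K,T,_=load(n+'0'); print(n,K[0,0],T[:3,3],T[:3,2])
print(monitor.read_state())
E
```

```text
pics
scene 402.9633463344764 [ 0.085 -0.695  0.843] [ 0.352  0.637 -0.686]
top 410.99423362595803 [ 0.281 -0.022  1.074] [ 0.193  0.008 -0.981]
wrist 369.1997085449199 [0.168 0.503 0.373] [ 0.254 -0.13  -0.959]
{'time': 0.15, 'joint_positions': array([ 0.953,  0.263, -0.049,  1.259,  0.   ,  1.415]), 'joint_velocities': array([ 0.001, -0.001,  0.002,  0.   , -0.001, -0.001]), 'joint_torque': array([  0.001, -63.783,  38.465,   0.011,  -0.   ,  -0.   ]), 'ee_pos': array([0.234, 0.47 , 0.231]), 'eef_rot': array([-0.72 , -3.058,  0.001]), 'contact_force': array([-0.499, -0.077, -0.381]), 'moment': array([-0.004, -0.002,  0.009]), 'width': 0.08547071446983506}
```

View pics/top0.png

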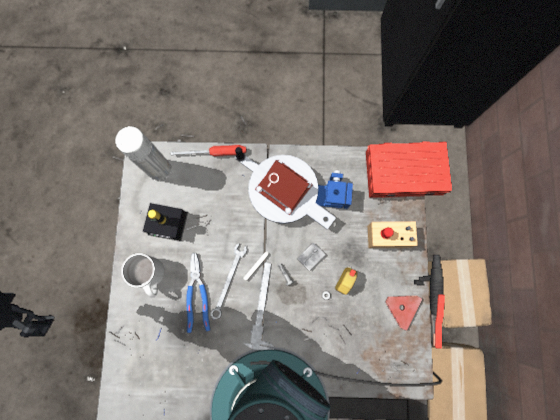

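View pics/scene0.png

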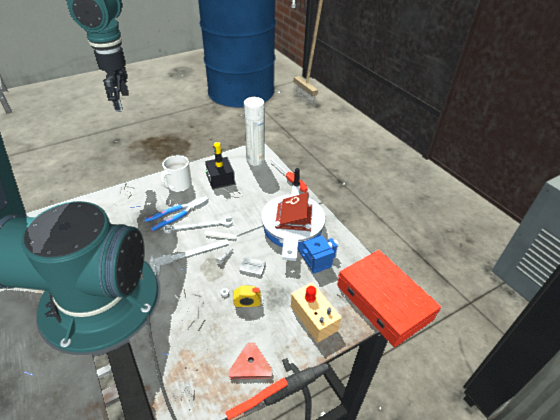

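Run:
```python
from h import *
np.set_printoptions(precision=4,suppress=True)
K,T,im=load('top0')
cv2.imwrite('pics/crop1.png',cv2.resize(im[140:250,225:425,::-1],None,fx=4,fy=4,interpolation=cv2.INTER_CUBIC))
hsv=cv2.cvtColor(im,cv2.COLOR_RGB2HSV)
def m(lo,hi,x0,y0,x1,y1):
    k=cv2.inRange(hsv,lo,hi); z=np.zeros_like(k); z[y0:y1,x0:x1]=k[y0:y1,x0:x1]; 
    n,l,s,c=cv2.connectedComponentsWithStats(z); i=1+np.argmax(s[1:,4]); return (l==i).astype(np.uint8),c[i],s[i]
k,c,s=m((20,100,100),(35,255,255),130,195,190,245); print('gauge yellow',c,s,onz('top0',*c,.130))
k,c,s=m((0,150,120),(6,255,255),370,215,415,250); print('pin',c,s,onz('top0',*c,.08))
k,c,s=m((100,100,60),(125,255,255),310,170,360,215); print('fork',c,s)
cn=max(cv2.findContours(k,0,1)[0],key=cv2.contourArea); r=cv2.minAreaRect(cn); print(r); print([onz('top0',*p,.062) for p in cv2.boxPoints(r)])
k,c,s=m((0,0,185),(180,40,255),240,145,330,230); print('disc',s)
cn=max(cv2.findContours(k,0,1)[0],key=cv2.contourArea)
h=cv2.convexHull(cn)[:,0]; P=np.array([onz('top0',*p,.046)[:2] for p in h])
A=np.c_[2*P,np.ones(len(P))]
w=np.ones(len(P),bool)
for _ in range(8):
    x=np.linalg.lstsq(A[w],(P[w]**2).sum(1),rcond=None)[0]; R=np.sqrt(x[2]+x[:2]@x[:2]); res=np.hypot(*(P-x[:2]).T)-R; w=abs(res)<max(.002,np.median(abs(res))*1.5)
print('pivot',x[:2],R,w.sum(),len(P))
k,c,s=m((0,0,0),(180,255,50),228,143,250,165); print('handle',c,s,onz('top0',*c,.095))
```

```text
gauge yellow [152.8851 214.0805] [148 209  12  10  87] [0.4492 0.2832 0.13  ]
pin [386.6263 232.4949] [381 228  13  11  99] [ 0.4272 -0.2745  0.08  ]
fork [335.026  193.1053] [316 173  37  36 883]
((334.6101379394531, 189.84381103515625), (34.93715286254883, 33.98906326293945), 5.440331935882568)
[array([ 0.4948, -0.1023,  0.062 ]), array([ 0.5834, -0.1097,  0.062 ]), array([ 0.5768, -0.1984,  0.062 ]), array([ 0.4885, -0.1896,  0.062 ])]
disc [ 240  145   90   85 3404]
pivot [ 0.5237 -0.0066] 0.1275066402336418 10 15
handle [239.4054 154.1757] [236 148   9  13  74] [0.6127 0.0916 0.095 ]
```

View pics/crop1.png

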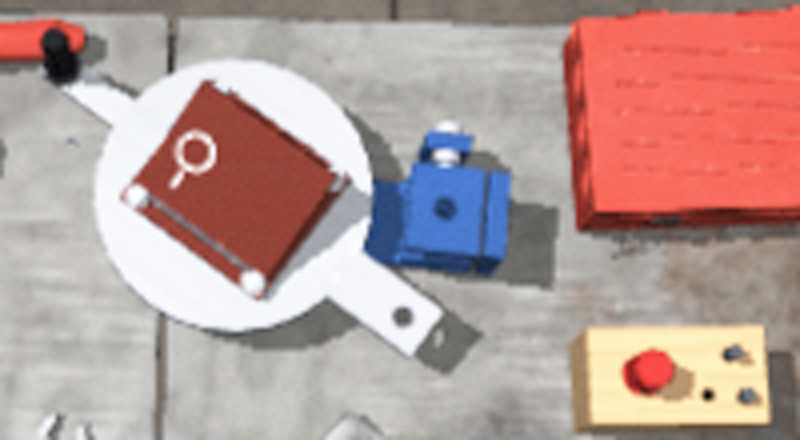

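Run:
```python
from h import *
np.set_printoptions(precision=4,suppress=True)
def c(x,y,z): return onz('top0',(x+.5)/4-.5+225,(y+.5)/4-.5+140,z)[:2]
K,T,im=load('top0')
pv=c(233,195,.046); print('pivot',pv,'R',[np.hypot(*(c(*q,.046)-pv)) for q in [(93,195),(373,195),(233,58),(233,331)]])
fh=c(446,208,.062); print('fork',fh,np.hypot(*(fh-pv)))
th=c(403,316,.048); print('tanghole',th,np.hypot(*(th-pv)))
h=c(55,40,.104); print('handle',h,np.hypot(*(h-pv)))
ang=lambda d:np.degrees(np.arctan2(d[1],d[0]))
print('yaw',ang(fh-pv)+90,'tang',ang(th-pv)+90,'handle',ang(h-pv)-90)
print('pin top',c(652,366,.091),'mark',c(194,153,.077))
# gauge/pin/handle two-view from scene
_,_,s=load('scene0'); hsv=cv2.cvtColor(s,cv2.COLOR_RGB2HSV)
def m(lo,hi,x0,y0,x1,y1):
    k=np.zeros(s.shape[:2],np.uint8); k[y0:y1,x0:x1]=cv2.inRange(hsv,lo,hi)[y0:y1,x0:x1]
    n,l,st,cc=cv2.connectedComponentsWithStats(k); i=1+np.argmax(st[1:,4]); return cc[i],st[i]
print(m((20,100,100),(35,255,255),205,135,235,175),proj('scene0',[.4492,.2832,.138]),proj('scene0',[.4492,.2832,.110]))
print(m((0,150,120),(6,255,255),300,280,325,305),proj('scene0',[.427,-.274,.091]),proj('scene0',[.427,-.274,.056]))
print(proj('scene0',[*h,.104]),proj('scene0',[*h,.046]))
K,T,w=load('wrist0'); print('wristcam rel',T[:3,3]-[.234,.47,.231])
```

```text
pivot [ 0.54   -0.0189] R [np.float64(0.09016658245389485), np.float64(0.09012058995610428), np.float64(0.09237835448832234), np.float64(0.08872627233704745)]
fork [ 0.531  -0.1539] 0.1352651575082854
tanghole [ 0.4634 -0.1285] 0.13372114842586
handle [0.6214 0.0936] 0.138872809234439
yaw -3.8348863480179887 tang -34.959838936015856 handle -35.87571706834776
pin top [ 0.429  -0.2742] mark [0.5587 0.0062]
(array([217.3056, 147.3889]), array([214, 142,   7,  12,  72], dtype=int32)) [215.8831 143.5872] [216.6515 151.1068]
(array([310.2887, 293.8592]), array([305, 286,  11,  17, 142], dtype=int32)) [308.7884 287.8674] [307.6836 296.8299]
[295.83   169.0443] [294.873  184.0056]
wristcam rel [-0.0659  0.0325  0.1421]
```

```bash
python3 -m inch '[[85,[20,-40,0],8],[85,[20,-40,0],8],[85,[20,-40,0],8],[85,[20,-40,0],8],[85,[20,-40,0],8],[85,[20,-40,0],8],[85,[20,-40,0],8],[85,[20,-40,0],8]]' 20; python3 -m inch '[[85,[38,-9,0],8],[85,[38,-9,0],8],[85,[38,-9,0],0],[85,[38,-9,0],0],[85,[38,-9,0],0],[85,[37,-11,0],0],[85,[0,0,0],0],[85,[0,0,0],0]]'
```

```text
time: 0.95
ee_pos: [0.3844, 0.1718, 0.2314]
eef_rot: [-0.896, 3.011, 0.0]
contact_force: [0.4, 0.9, 0.8]
width: 0.0846
time: 1.75
ee_pos: [0.6112, 0.117, 0.2305]
eef_rot: [1.297, -2.86, -0.001]
contact_force: [-0.9, -1.0, -0.0]
width: 0.0848
```

Run:
```python
from h import *
np.set_printoptions(precision=4,suppress=True)
snap('wrist','w1'); s=monitor.read_state(); print(s['ee_pos'],s['eef_rot'],s['joint_positions'])
print(proj('w1',[.6214,.0936,.104]),proj('w1',[.541,-.019,.046]))
```

```text
[0.6106 0.1174 0.231 ] [ 1.2983 -2.8598 -0.0007] [ 0.0589  0.4348  0.2148  1.3518  0.0001 -0.7934]
[248.7035 188.906 ] [233.0195   2.4302]
```

View pics/w1.png

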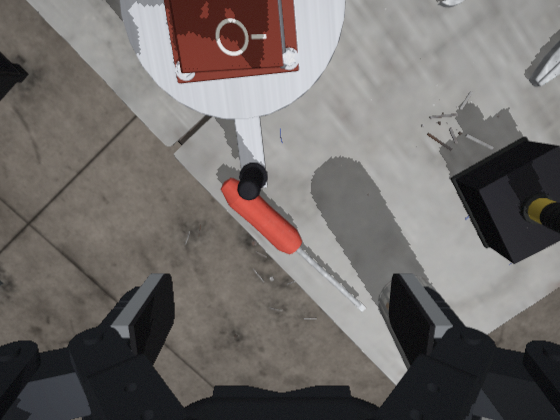

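```bash
python3 -m inch '[[60,[11,-23,0],4],[60,[0,0,-30],0],[60,[0,0,-35],0],[60,[0,0,-35],0],[60,[0,0,-35],0],[60,[0,0,-30],0],[60,[0,0,0],0],[60,[0,0,0],0]]' 20; python3 -m inch '[[0,[0,0,0],0],[0,[0,0,0],0],[0,[0,0,0],0],[0,[0,0,0],0],[0,[0,0,0],0],[0,[0,0,0],0]]'
```

```text
time: 2.6
ee_pos: [0.6216, 0.0947, 0.0676]
eef_rot: [-1.399, 2.813, -0.0]
contact_force: [0.4, 0.1, 1.1]
width: 0.0601
time: 3.2
ee_pos: [0.6227, 0.0943, 0.0676]
eef_rot: [-1.397, 2.812, -0.001]
contact_force: [-0.7, -0.0, 8.3]
width: 0.0173
```

```bash
python3 -m inch '[[0,[-6,4,0],3],[0,[-6.3,3.9,0],3],[0,[-13,6.6,0],6],[0,[-13.7,5.2,0],6],[0,[-14.1,3.7,0],6],[0,[-7,1.3,0],3],[0,[0,0,0],0],[0,[0,0,0],0]]'; python3 -m inch '[[0,[-2.5,0.4,0],1],[0,[-2.5,0.3,0],1],[0,[-2.5,0.2,0],1],[0,[0,0,0],0]]'
```

```text
time: 4.0
ee_pos: [0.5624, 0.118, 0.0676]
eef_rot: [-2.015, 2.41, -0.005]
contact_force: [-2.1, -8.7, 9.5]
width: 0.017
time: 4.4
ee_pos: [0.555, 0.1188, 0.0676]
eef_rot: [-2.078, 2.356, -0.005]
contact_force: [-0.1, -9.3, 9.7]
width: 0.0174
```

```bash
python3 -m inch '[[0,[-1.5,-0.4,0],0.6],[0,[-1.5,-0.2,0],0.6],[0,[0,0,0],0]]';python3 -m inch '[[0,[-1.5,0,0],0.6],[0,[0,0,0],0]]';python3 -m inch '[[0,[-1.5,0,0],0.6],[0,[0,0,0],0]]'
```

```text
time: 4.7
ee_pos: [0.5546, 0.1188, 0.0677]
eef_rot: [-2.1, 2.331, -0.008]
contact_force: [13.0, -4.5, -2.0]
width: 0.0173
time: 4.9
ee_pos: [0.5546, 0.1187, 0.0678]
eef_rot: [-2.111, 2.319, -0.01]
contact_force: [23.2, -4.7, -9.3]
width: 0.0174
time: 5.1
ee_pos: [0.5545, 0.1186, 0.0678]
eef_rot: [-2.121, 2.307, -0.013]
contact_force: [31.5, -4.9, -16.7]
width: 0.0175
```

```bash
python3 -m inch '[[0,[3,0,0],0],[0,[0,0,0],0],[60,[0,0,0],0],[60,[0,0,0],0],[60,[0,0,0],0],[60,[0,0,0],0]]';python3 -m inch '[[60,[0,0,30],0],[60,[0,0,40],0],[60,[0,0,40],0],[60,[0,0,40],0],[60,[-10,-40,0],0],[60,[-10,-40,0],0],[60,[-10,-40,0],0],[60,[-10,-40,0],0]]'; python3 -m inch '[[60,[-10,-40,0],0],[60,[-10,-40,0],0],[60,[-5,-32,0],0],[60,[0,0,0],0],[60,[0,0,0],0]]'
python3 - <<'E'
from h import *
np.set_printoptions(precision=4,suppress=True)
snap('wrist','w2');snap('top','top2'); s=monitor.read_state(); print(s['ee_pos'],s['eef_rot'],s['joint_positions'])
for p in [[.531,-.154,.062],[.429,-.274,.091]]: print(proj('w2',p),proj('top2',p))
E
```

```text
time: 5.7
ee_pos: [0.5512, 0.1193, 0.0664]
eef_rot: [2.127, -2.311, -0.0]
contact_force: [0.6, -0.7, 0.4]
width: 0.0601
time: 6.5
ee_pos: [0.5107, -0.0419, 0.2165]
eef_rot: [-2.128, 2.311, -0.0]
contact_force: [0.5, 0.7, 0.1]
width: 0.0602
time: 7.0
ee_pos: [0.4862, -0.153, 0.2163]
eef_rot: [-2.125, 2.313, 0.001]
contact_force: [-0.2, 0.6, 1.2]
width: 0.0602
[ 0.4865 -0.1519  0.2163] [-2.1279  2.3111  0.0004] [-0.4629  0.2421 -0.1185  1.2104  0.0002 -1.9512]
[225.4548 196.1706] [336.1822 191.6152]
[350.444   16.7772] [387.556  231.1333]
```

View pics/w2.png

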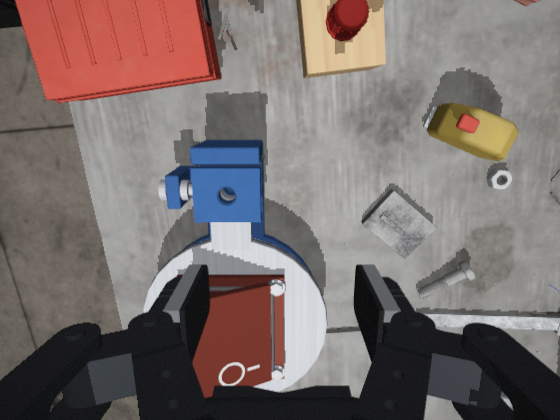

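Run:
```python
from h import *
np.set_printoptions(precision=4,suppress=True)
K,T,w=load('w2');_,_,t=load('top2')
a=cv2.resize(w[165:245,175:275,::-1],None,fx=4,fy=5.25,interpolation=2); a=cv2.resize(w[155:255,175:275,::-1],(400,400),interpolation=2)
b=cv2.resize(t[165:215,310:360,::-1],(400,400),interpolation=2)
cv2.imwrite('pics/crop2.png',np.hstack([a,b]))
hsv=cv2.cvtColor(w,cv2.COLOR_RGB2HSV)
# dark hole on blue jaw
sub=cv2.cvtColor(w,cv2.COLOR_RGB2GRAY)[180:210,212:244]; print(np.argwhere(sub<sub.mean()*.6).mean(0)[::-1]+[212,180], (sub<sub.mean()*.6).sum())
k=cv2.inRange(hsv,(100,120,60),(125,255,255)); k[:166]=0;k[222:]=0;k[:,:190]=0;k[:,262:]=0
cn=max(cv2.findContours(k,0,1)[0],key=cv2.contourArea); r=cv2.minAreaRect(cn); print(r,[onz('w2',*p,.062)[:2] for p in cv2.boxPoints(r)])
print('fork w2',onz('w2',227,194,.062),'top',onz('top2',336.2,191.6,.062))
k=(cv2.inRange(hsv,(0,150,60),(8,255,255))|cv2.inRange(hsv,(172,150,60),(180,255,255))); k[60:]=0;k[:,:320]=0;k[:,380:]=0
n,l,s,c=cv2.connectedComponentsWithStats(k); print(s,c)
g=(cv2.cvtColor(t,cv2.COLOR_RGB2HSV)); k=cv2.inRange(g,(0,150,60),(8,255,255)); k[:220]=0;k[245:]=0;k[:,:375]=0;k[:,400:]=0
n,l,s,c=cv2.connectedComponentsWithStats(k); print(s,c)
```

```text
[225.9865 195.8919] 74
((225.49996948242188, 193.49998474121094), (54.99999237060547, 70.99998474121094), 90.0) [array([ 0.5563, -0.1814]), array([ 0.4992, -0.1765]), array([ 0.5039, -0.13  ]), array([ 0.5636, -0.1351])]
fork w2 [ 0.5295 -0.1557  0.062 ] top [ 0.531 -0.154  0.062]
[[     0      0    560    420 233894]
 [   326      0     43     41   1306]] [[279.1259 210.5705]
 [346.4908  17.7802]]
[[     0      0    560    420 235200]] [[279.5 209.5]]
```

View pics/crop2.png

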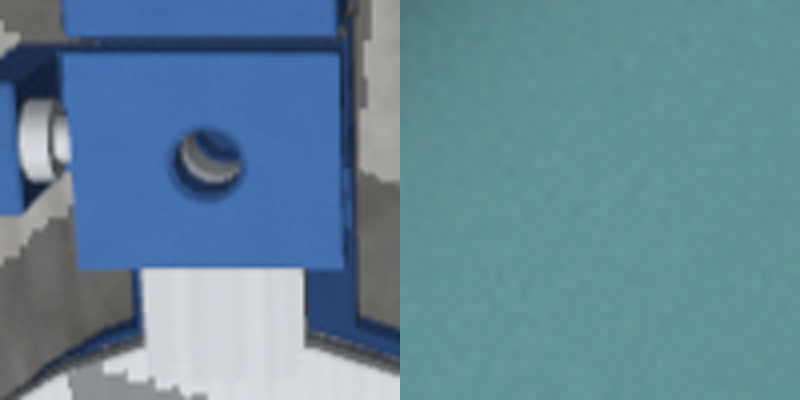

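```bash
python3 -m inch '[[60,[-15,-30,0],0],[60,[-15,-30,0],0],[60,[-15,-30,0],0],[60,[-12,-32,0],0],[60,[0,0,0],0],[60,[0,0,0],0]]'
python3 - <<'E'
from h import *
np.set_printoptions(precision=4,suppress=True)
w=snap('wrist','w3'); t=snap('top','top3'); s=monitor.read_state(); print(s['ee_pos'],s['eef_rot'])
hsv=cv2.cvtColor(w,cv2.COLOR_RGB2HSV)
k=(cv2.inRange(hsv,(0,150,30),(8,255,255))|cv2.inRange(hsv,(172,150,30),(180,255,255))); k[:,:180]=0;k[:,380:]=0;k[:130]=0;k[290:]=0
n,l,st,c=cv2.connectedComponentsWithStats(k); i=1+np.argmax(st[1:,4]); print(st[i],c[i])
for p in [[.429,-.2742,.091],[.429,-.2742,.056]]: print(proj('w3',p))
hh=proj('w3',[.429,-.2742,.091])
cv2.imwrite('pics/crop3.png',cv2.resize(w[140:280,210:350,::-1],(560,560),interpolation=2))
E
```

```text
time: 7.7
ee_pos: [0.4296, -0.2741, 0.2163]
eef_rot: [-2.127, 2.312, 0.0]
contact_force: [-0.3, -0.1, -0.6]
width: 0.06
[ 0.4299 -0.2735  0.2164] [-2.1288  2.3101  0.0003]
[265 172  32  39 990] [280.9152 191.001 ]
[280.2158 201.8853]
[280.274  190.9971]
```

View pics/crop3.png

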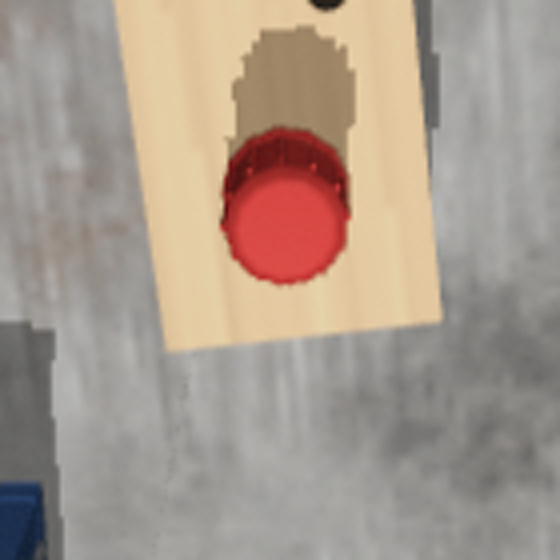

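```bash
python3 -m inch '[[60,[-0.5,-2,-30],0],[60,[0,0,-40],0],[60,[0,0,-40],0],[60,[0,0,-30],0],[60,[0,0,-12],0],[60,[0,0,0],0],[0,[0,0,0],0],[0,[0,0,0],0]]' 30; python3 -m inch '[[0,[0,0,0],0],[0,[0,0,0],0],[0,[0,0,0],0]]'; python3 -m inch '[[0,[0,0,10],0],[0,[0,0,25],0],[0,[0,0,30],0],[0,[0,0,30],0],[0,[0,0,0],0],[0,[0,0,0],0]]'
```

```text
time: 8.6
ee_pos: [0.4297, -0.2767, 0.0654]
eef_rot: [-2.128, 2.311, -0.003]
contact_force: [0.0, 0.2, 0.6]
width: 0.0317
time: 8.9
ee_pos: [0.4296, -0.2769, 0.0655]
eef_rot: [-2.127, 2.311, -0.003]
contact_force: [1.1, 2.2, 6.5]
width: 0.0226
time: 9.5
ee_pos: [0.4292, -0.2769, 0.1602]
eef_rot: [-2.127, 2.312, -0.003]
contact_force: [0.1, -0.1, -1.0]
width: 0.0229
```

```bash
python3 -m inch '[[0,[15,20,0],0],[0,[26,30,0],0],[0,[26,30,0],0],[0,[24,26,0],0],[0,[10,15.5,0],0],[0,[0,0,-20],0],[0,[0,0,0],0],[0,[0,0,0],0]]'
python3 - <<'E'
from h import *
np.set_printoptions(precision=4,suppress=True)
w=snap('wrist','w4');snap('scene','s4'); s=monitor.read_state(); print(s['ee_pos'],s['eef_rot'])
e=s['ee_pos']; print(proj('w4',[e[0],e[1],e[2]-.0555]),proj('w4',[.5305,-.1545,.062]))
a=cv2.resize(w[110:310,180:380,::-1],(400,400),interpolation=2)
u,v=map(int,proj('s4',[.5305,-.1545,.075])); b=cv2.resize(load('s4')[2][v-40:v+40,u-40:u+40,::-1],(400,400),interpolation=2); print(u,v)
cv2.imwrite('pics/crop4.png',np.hstack([a,b]))
E
```

```text
time: 10.3
ee_pos: [0.5292, -0.1551, 0.1389]
eef_rot: [2.127, -2.311, -0.003]
contact_force: [0.5, 0.2, -0.5]
width: 0.023
[ 0.5298 -0.1556  0.1398] [-2.1265  2.3125 -0.0002]
[277.8031 233.8873] [277.0252 223.3604]
316 241
```

View pics/crop4.png

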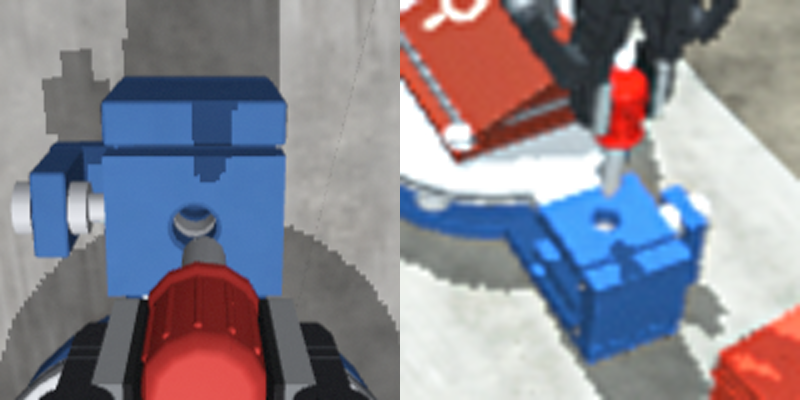

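Run:
```python
from h import *
np.set_printoptions(precision=4,suppress=True)
print('tip w',onz('w4',282,232,.0843),'hole w',onz('w4',277,223,.062))
print('tri tip',two('w4',(282,232),'s4',(318.2,238.7)),'hole',two('w4',(277,223),'s4',(316.8,244.3)))
print('hole s',onz('s4',316.8,244.3,.062),'tip s',onz('s4',318.2,238.7,.0843))
e=[.5298,-.1556,.1398]; print(proj('w4',e),proj('w4',[e[0],e[1],e[2]+.0255]))
```

```text
tip w [ 0.5273 -0.1565  0.0843] hole w [ 0.5305 -0.1547  0.062 ]
tri tip (array([ 0.5278, -0.161 ,  0.0933]), np.float64(0.002741653345479593)) hole (array([ 0.5307, -0.1562,  0.065 ]), np.float64(0.0010098784419542617))
hole s [ 0.5326 -0.1546  0.062 ] tip s [ 0.5335 -0.1561  0.0843]
[276.9783 279.2485] [276.3984 312.3634]
```

```bash
python3 -m inch '[[0,[2,1.5,0],0],[0,[0,0,-12],0],[0,[0,0,-10],0],[0,[0,0,-5],0],[0,[0,0,0],0]]'; python3 -m inch '[[0,[0,0,-4],0],[0,[0,0,-4],0],[0,[0,0,0],0]]'
```

```text
time: 10.9
ee_pos: [0.5315, -0.1536, 0.1118]
eef_rot: [2.127, -2.312, -0.002]
contact_force: [1.0, 0.9, -0.5]
width: 0.0227
time: 11.2
ee_pos: [0.5318, -0.1536, 0.104]
eef_rot: [2.127, -2.312, -0.001]
contact_force: [0.9, -0.5, -0.9]
width: 0.023
```

```bash
python3 -m inch '[[0,[0,0,-4],0],[0,[0,0,-4],0],[0,[0,0,-4],0],[0,[0,0,0],0]]'; python3 -m inch '[[0,[0,0,-4],0],[0,[0,0,-4],0],[0,[0,0,-4],0],[0,[0,0,0],0]]'
```

```text
time: 11.6
ee_pos: [0.5316, -0.1536, 0.0917]
eef_rot: [2.127, -2.312, -0.001]
contact_force: [-0.2, 0.9, -0.6]
width: 0.0227
time: 12.0
ee_pos: [0.5316, -0.1536, 0.0797]
eef_rot: [2.127, -2.312, -0.001]
contact_force: [0.1, 0.5, -0.5]
width: 0.023
```

```bash
python3 -m inch '[[0,[0,0,-3],0],[0,[0,0,-3],0],[0,[0,0,-2],0],[0,[0,0,0],0]]'; python3 -m inch '[[0,[0,0,-1],0],[0,[0,0,-1],0],[0,[0,0,0],0]]'
```

```text
time: 12.4
ee_pos: [0.5318, -0.1536, 0.072]
eef_rot: [2.127, -2.312, -0.001]
contact_force: [0.4, 0.5, -0.8]
width: 0.0229
time: 12.7
ee_pos: [0.5321, -0.1537, 0.0714]
eef_rot: [-2.127, 2.311, -0.002]
contact_force: [-4.6, 1.5, 16.0]
width: 0.023
```

```bash
python3 -m inch '[[60,[0,0,0],0],[60,[0,0,0],0],[60,[0,0,0],0],[60,[0,0,0],0],[60,[0,0,20],0],[60,[0,0,40],0],[60,[0,0,40],0],[60,[0,0,40],0]]'; python3 -m inch '[[60,[-11,38,30],-8],[60,[-11,38,0],-8],[60,[-11,38,0],-8],[60,[-11,38,0],-8],[60,[-11,38,0],-8],[60,[-11,38,0],-8],[60,[-11,38,0],-8],[60,[-10,38,0],-8]]';  python3 - <<'E'
from h import *
np.set_printoptions(precision=4,suppress=True)
t=snap('top','top5'); s=monitor.read_state(); print(s['ee_pos'],s['eef_rot'],s['joint_positions'])
print(proj('top5',[.531,-.154,.0975]),proj('top5',[.541,-.019,.046]))
cv2.imwrite('pics/crop5.png',np.hstack([cv2.resize(t[150:230,260:360,::-1],(500,400),interpolation=2),cv2.resize(t[130:290,110:230,::-1],(300,400),interpolation=2)]))
E
```

```text
time: 13.5
ee_pos: [0.5316, -0.1536, 0.2119]
eef_rot: [2.127, -2.312, -0.0]
contact_force: [0.4, -0.5, 0.0]
width: 0.0599
time: 14.3
ee_pos: [0.4445, 0.1507, 0.2404]
eef_rot: [-0.576, 3.088, 0.0]
contact_force: [1.0, -0.1, 0.5]
width: 0.0598
[0.4431 0.1545 0.2405] [ 0.5544 -3.0922 -0.0028] [ 0.1606  0.1645 -0.155   1.2515  0.0018 -0.1942]
[338.0799 188.1732] [282.9261 188.0058]
```

View pics/crop5.png

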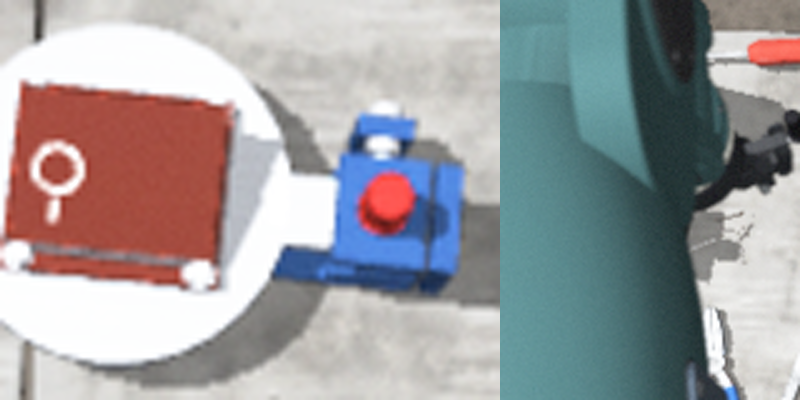

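Run:
```python
from h import *
np.set_printoptions(precision=4,suppress=True)
def c(x,y,z): return onz('top5',(x+.5)/5-.5+260,(y+.5)/5-.5+150,z)[:2]
ang=lambda d:np.degrees(np.arctan2(d[1],d[0]))
a,b=c(22,85,.094),c(232,105,.094); print('top edge yaw',ang(a-b)-90,np.hypot(*(a-b)))
a,b=c(8,262,.0605),c(216,290,.0605); print('low edge yaw',ang(a-b)-90,np.hypot(*(a-b)))
pv=c(118,195,.046);print('pivot?',pv); print('screws',[c(17,255,.062),c(199,274,.062)], ang(c(17,255,.062)-c(199,274,.062))-90)
m=c(58,168,.077); print('mark',m); pv=np.array([.541,-.019]); d=m-pv; print(np.hypot(*d),ang(d)-90)
t=c(53,213,.070);print('tick',ang(m-t))
K,T,im=load('top5'); hsv=cv2.cvtColor(im,cv2.COLOR_RGB2HSV); 
k=cv2.inRange(hsv,(0,120,40),(12,255,200)); k[:160]=0;k[215:]=0;k[:,:255]=0;k[:,312:]=0
q=max(cv2.findContours(k,0,1)[0],key=cv2.contourArea); r=cv2.minAreaRect(q); print(r)
for n,(u,v) in dict(stand=(166,222),can=(165,175),mug=(140,272)).items(): print(n,onz('top0',u,v,0))
```

```text
top edge yaw -4.195570828274953 0.10460854260106751
low edge yaw -6.355340962658232 0.10578312377217175
pivot? [ 0.5394 -0.0197]
screws [array([0.503 , 0.0304]), array([ 0.4955, -0.0615])] -4.619575118832785
mark [0.5448 0.0106]
0.029824256210785008 -7.305746186391957
tick -5.36970260480726
((283.12054443359375, 183.8548126220703), (42.29265213012695, 31.19606590270996), 6.009006023406982)
stand [0.4519 0.2885 0.    ]
can [0.5808 0.3016 0.    ]
mug [0.3192 0.3454 0.    ]
```

```bash
python3 -m inch '[[60,[2,32,0],-8.3],[60,[2,32,0],-8.3],[60,[2,32,0],-8.4],[60,[0,32,0],0],[60,[0,0,0],0],[60,[0,0,0],0]]'
python3 - <<'E'
from h import *
np.set_printoptions(precision=4,suppress=True)
w=snap('wrist','w6'); s=monitor.read_state(); print(s['ee_pos'],s['eef_rot'])
hsv=cv2.cvtColor(w,cv2.COLOR_RGB2HSV)
for z in (.138,.108,.074): print(z,proj('w6',[.449,.283,z]))
k=cv2.inRange(hsv,(20,100,60),(35,255,255)); n,l,st,c=cv2.connectedComponentsWithStats(k)
for i in range(1,n):
    if st[i,4]>60: print(st[i],c[i])
cv2.imwrite('pics/w6v.png',w[:,:,::-1])
E
```

```text
time: 14.95
ee_pos: [0.4511, 0.2775, 0.2401]
eef_rot: [-0.094, -3.14, 0.001]
contact_force: [-0.7, -1.0, -0.2]
width: 0.0602
[0.4512 0.2769 0.2402] [-0.096  -3.1398  0.0005]
0.138 [289.3504 209.502 ]
0.108 [288.61   198.5277]
0.074 [287.9339 188.5066]
[277 173  22  10  82] [287.3171 176.1707]
[275 187  31  36 811] [290.0604 205.6486]
```

View pics/w6v.png

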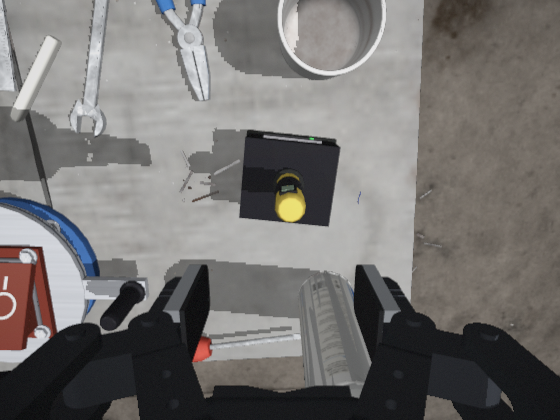

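```bash
python3 -m inch '[[60,[-2,6.8,-20],0],[50,[0,0,-35],0],[50,[0,0,-35],0],[50,[0,0,-35],0],[50,[0,0,-28],0],[50,[0,0,-10],0],[50,[0,0,0],0],[0,[0,0,0],0]]' 20; python3 -m inch '[[0,[0,0,0],0],[0,[0,0,0],0],[0,[0,0,0],0],[0,[0,0,0],0]]'; python3 -m inch '[[0,[0,0,10],0],[0,[0,0,13],0],[0,[0,0,0],0],[0,[0,0,0],0]]'
```

```text
time: 15.8
ee_pos: [0.45, 0.2839, 0.0786]
eef_rot: [0.098, 3.139, 0.001]
contact_force: [-1.0, -0.6, 0.9]
width: 0.0368
time: 16.2
ee_pos: [0.4502, 0.2842, 0.0787]
eef_rot: [0.097, 3.138, 0.001]
contact_force: [-0.2, -1.7, 8.1]
width: 0.0219
time: 16.6
ee_pos: [0.4494, 0.2842, 0.1007]
eef_rot: [0.097, 3.139, 0.001]
contact_force: [-0.5, -0.3, -2.3]
width: 0.0214
```

```bash
python3 -m inch '[[0,[0,0,3],0],[0,[-3.5,0.3,0],0],[0,[0,0,0],0],[0,[-3.5,0.3,0],0],[0,[0,0,0],0]]'; python3 -m inch '[[0,[-3,0.25,-0.1],0],[0,[-3,0.25,-0.2],0],[0,[-3,0.25,-0.4],0],[0,[0,0,0],0]]'
```

```text
time: 17.1
ee_pos: [0.4422, 0.2846, 0.1034]
eef_rot: [0.097, 3.14, -0.0]
contact_force: [3.8, -2.1, -0.2]
width: 0.0213
time: 17.5
ee_pos: [0.4329, 0.2854, 0.1028]
eef_rot: [0.097, 3.14, -0.0]
contact_force: [2.0, -2.8, 2.7]
width: 0.0215
```

```bash
python3 -c "
from h import *
snap('wrist','w7'); s=monitor.read_state(); print(s['ee_pos'],s['moment'],s['contact_force'])"
```

```text
[0.43308441 0.28542958 0.10275841] [-0.72387286 -0.66417541  0.01849518] [ 2.7162121  -2.3000164   2.59434971]
```

```bash
python3 -m inch '[[0,[-3,0.25,-0.6],0],[0,[-3,0.25,-0.8],0],[0,[-3,0.25,-0.9],0],[0,[-3,0.25,-1.1],0],[0,[-3,0.25,-1.2],0],[0,[-3,0.25,-1.3],0],[0,[0,0,0],0],[0,[0,0,0],0]]'; python3 -c "
from h import *
w=snap('wrist','w8');snap('scene','s8'); s=monitor.read_state(); print(s['ee_pos'],s['contact_force'])"
```

```text
time: 18.35
ee_pos: [0.4148, 0.287, 0.0968]
eef_rot: [-0.097, -3.14, -0.0]
contact_force: [1.0, -1.5, 5.5]
width: 0.0215
[0.41483364 0.28702717 0.09677058] [ 1.75938997 -1.15297335  4.95070055]
```

```bash
python3 -m inch '[[0,[0,0,0],0],[0,[-5,0.4,11],0],[0,[-9,0.7,20],0],[0,[-5,0,25],0],[0,[0,0,25],0],[0,[0,0,0],0],[0,[0,0,0],0]]' 60
python3 - <<'E'
from h import *
np.set_printoptions(precision=4,suppress=True)
w=snap('wrist','w9');sc=snap('scene','s9'); s=monitor.read_state(); e=s['ee_pos']; print(e,s['contact_force'],s['width'])
g=e+[0,0,.019]; b=np.radians(-4.7); fx=np.array([np.cos(b),np.sin(b),0])
for a in (15,20,25,30):
    A=np.radians(a); n=-np.sin(A)*fx+np.array([0,0,np.cos(A)])
    print(a,[ (proj('w9',g+n*(q-.0885)).round(1),proj('s9',g+n*(q-.0885)).round(1)) for q in (0,.047,.130)])
u,v=map(int,proj('s9',g))
cv2.imwrite('pics/crop9.png',np.hstack([w[60:410,130:430,::-1],cv2.resize(sc[v-40:v+60,u-50:u+50,::-1],(350,350),interpolation=2)])); print(u,v)
E
```

```text
time: 19.15
ee_pos: [0.3956, 0.2881, 0.1776]
eef_rot: [-0.097, -3.139, -0.001]
contact_force: [0.3, -0.2, -1.8]
width: 0.0207
[0.3954 0.2878 0.1768] [ 0.5669  0.3154 -2.2137] 0.02076835801410807
15 [(array([280.3, 264.2]), array([207.1, 153.4])), (array([280.4, 280.5]), array([201.7, 142. ])), (array([280.8, 347.5]), array([191.4, 120.2]))]
20 [(array([280. , 276.7]), array([209.3, 152.2])), (array([280.2, 287.9]), array([202.8, 141.4])), (array([281. , 333.8]), array([190.3, 120.8]))]
25 [(array([279.8, 289.4]), array([211.4, 150.9])), (array([280.1, 295.4]), array([203.8, 140.8])), (array([281.3, 319.9]), array([189.2, 121.4]))]
30 [(array([279.5, 302.3]), array([213.4, 149.4])), (array([279.9, 303. ]), array([204.7, 140.1])), (array([281.5, 306. ]), array([188.2, 122.2]))]
196 131
```

View pics/crop9.png

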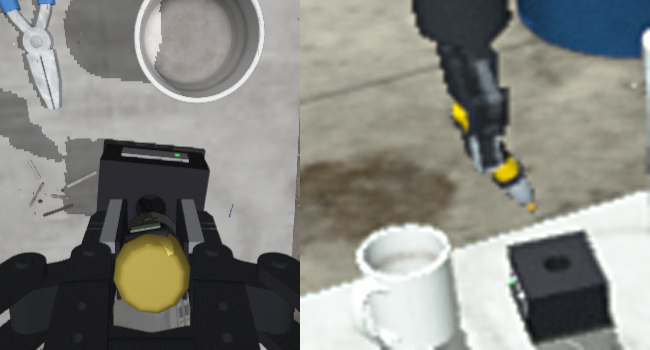

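```bash
python3 -m inch '[[0,[12,-34,5],0],[0,[12,-34,5],0],[0,[12,-34,5],0],[0,[12,-34,0],0],[0,[12,-34,0],0],[0,[13,-34,0],0],[0,[13,-34,0],0],[0,[13,-35,0],0]]'
python3 - <<'E'
from h import *
np.set_printoptions(precision=4,suppress=True)
w=snap('wrist','w10');sc=snap('scene','s10');t=snap('top','t10'); s=monitor.read_state(); e=s['ee_pos']; print(e,s['contact_force'])
sc0=load('s4')[2]; d=np.abs(sc.astype(int)-sc0).sum(2)
g=e+[0,0,.019]; b=np.radians(-4.7); fx=np.array([np.cos(b),np.sin(b),0]); hsv=cv2.cvtColor(sc,cv2.COLOR_RGB2HSV)
for a in (20,25,30):
    A=np.radians(a); n=-np.sin(A)*fx+np.array([0,0,np.cos(A)])
    P=[proj('s10',g+n*(q-.0885)).round(1) for q in (0,.0285,.0575,.130)]; print(a,P,np.degrees(np.arctan2(P[0][0]-P[2][0],P[0][1]-P[2][1])))
p=P[1].astype(int); m=np.zeros(d.shape,bool); m[p[1]-14:p[1]+16,p[0]-18:p[0]+20]=1
y=cv2.inRange(hsv,(18,90,60),(38,255,255))>0; y&=m
n,l,st,c=cv2.connectedComponentsWithStats(y.astype(np.uint8)); print(st[1:],c[1:])
x0,y0=p[0]-18,p[1]-14
for r in range(y0,y0+30): print(r,x0,''.join('Y' if y[r,c] else ('#' if d[r,c]>60 else '.') for c in range(x0,x0+38)), )
E
```

```text
time: 20.05
ee_pos: [0.4949, 0.0137, 0.1917]
eef_rot: [-0.097, -3.138, -0.001]
contact_force: [0.9, -0.9, -0.7]
width: 0.0208
[0.4952 0.0135 0.1915] [ 0.1745 -0.0485 -1.5055]
20 [array([282.4, 189.2]), array([279.4, 182.5]), array([276.2, 175.5]), array([267.6, 156.6])] 24.349355340488742
25 [array([284.8, 187.7]), array([281. , 181.5]), array([277.1, 175. ]), array([266.4, 157.4])] 31.228400282917573
30 [array([287.1, 186. ]), array([282.6, 180.3]), array([277.9, 174.3]), array([265.2, 158.3])] 38.17884763521582
[[271 166   2   1   2]
 [278 173   8   8  38]
 [286 187   2   2   4]] [[271.5    166.    ]
 [281.7368 176.9474]
 [286.5    187.5   ]]
166 264 ....###YY###############..............
167 264 .....###################..............
168 264 .....################.................
169 264 .....##############...................
170 264 .....####.#########...................
171 264 ....###..###########..................
172 264 .....#...###########..................
173 264 ........##########YY#.................
174 264 ........##########YYY#................
175 264 ........########
[... 262 characters left out ...]
264 .............##########...............
182 264 ..............#########...............
183 264 ................#########.............
184 264 .................########.............
185 264 .................########.............
186 264 ...................######.............
187 264 ....................##YY#.............
188 264 ......................YY#.............
189 264 ......................................
190 264 ......................................
191 264 ......................................
192 264 ......................................
193 264 ......................................
194 264 ......................................
195 264 ......................................
```

```bash
python3 -m inch '[[0,[-12,-20,24],0],[0,[-26,-42,36],0],[0,[-26,-42,36],0],[0,[-26,-42,36],0],[0,[-26,-42,36],0],[0,[-26,-42,36],0],[0,[-26,-42,36],0],[0,[-24,-40,20],0]]';  python3 -m inch '[[0,[0,0,0],0],[0,[0,0,0],0],[0,[0,0,0],0]]'
python3 - <<'E'
from h import *
np.set_printoptions(precision=4,suppress=True)
sc=snap('scene','s11'); s=monitor.read_state(); e=s['ee_pos']; print(e,s['eef_rot'])
g=e+[0,0,.019]; b=np.radians(-4.7); fx=np.array([np.cos(b),np.sin(b),0])
for a in (20,25,30):
    A=np.radians(a); n=-np.sin(A)*fx+np.array([0,0,np.cos(A)])
    P=[proj('s11',g+n*(q-.0885)).round(1) for q in (0,.013,.044,.066,.130)]; print(a,P,np.degrees(np.arctan2(P[0][0]-P[2][0],P[0][1]-P[2][1])))
p=P[2].astype(int); x0,y0=max(p[0]-75,0),max(p[1]-75,0); print(x0,y0)
cv2.imwrite('pics/crop11.png',cv2.resize(sc[y0:y0+120,x0:x0+150,::-1],None,fx=5,fy=5,interpolation=2))
E
```

```text
time: 21.0
ee_pos: [0.3312, -0.2505, 0.4145]
eef_rot: [0.094, 3.139, -0.0]
contact_force: [0.9, -1.3, -3.0]
width: 0.0207
time: 21.3
ee_pos: [0.3323, -0.2494, 0.4124]
eef_rot: [-0.095, -3.139, -0.002]
contact_force: [0.0, 0.5, -2.5]
width: 0.0208
[ 0.3324 -0.2492  0.4125] [-0.0939 -3.1394 -0.0018]
20 [array([282.2, 208.2]), array([280.1, 203.9]), array([274.9, 193.1]), array([271., 185.]), array([258.5, 159. ])] 25.80115271614804
25 [array([285.8, 205.9]), array([283.3, 201.9]), array([276.8, 191.9]), array([272. , 184.4]), array([256.5, 160.2])] 32.7352262721076
30 [array([289.3, 203.4]), array([286.3, 199.7]), array([278.7, 190.6]), array([272.9, 183.7]), array([254.6, 161.6])] 39.629005304464336
203 115
```

View pics/crop11.png

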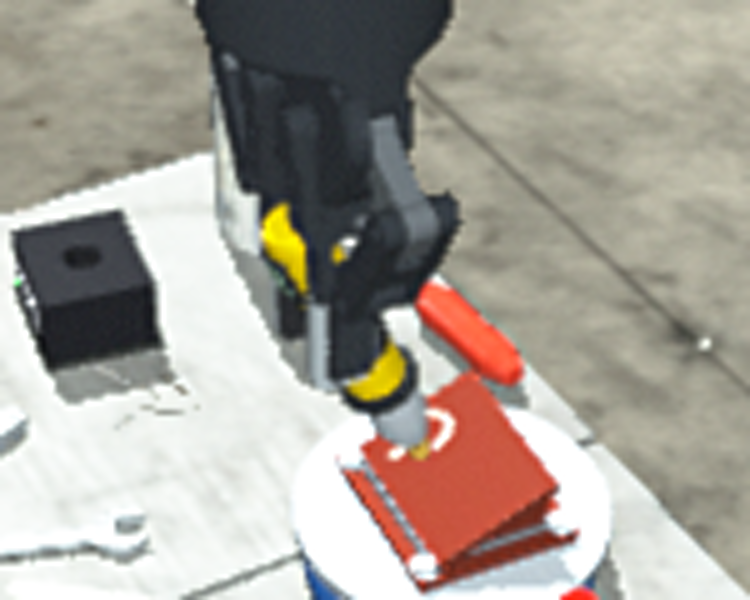

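```bash
python3 -m inch '[[0,[15,24,-10],-1.2],[0,[22,35,-25],0],[0,[22,35,-25],0],[0,[22,35,-25],0],[0,[22,35,-25],0],[0,[22,35,-25],0],[0,[22,35,-25],0],[0,[15,24,-20],0]]';  python3 -m inch '[[0,[4,4,-30],0],[0,[2,2,-25],0],[0,[0,0,-10],0],[0,[0,0,-5],0],[0,[0,0,0],0],[0,[0,0,0],0]]'
python3 - <<'E'
from h import *
np.set_printoptions(precision=4,suppress=True)
s=monitor.read_state(); print(s['ee_pos'],s['eef_rot'],s['joint_positions'])
print('ring w2',onz('w2',233,375,.077),'w6 ring',onz('w6',5,305,.077))
w=snap('wrist','w12')
hsv=cv2.cvtColor(load('scene0')[2],cv2.COLOR_RGB2HSV)
_,_,t=load('top5'); t=t.astype(int)
sub=t[168:200,258:286]; k=(sub.min(2)>120)&(np.indices(sub.shape[:2])[0]<22); n,l,st,c=cv2.connectedComponentsWithStats(k.astype(np.uint8)); i=1+np.argmax(st[1:,4]); print(st[i],c[i]+[258,168])
E
```

```text
time: 22.15
ee_pos: [0.494, 0.0115, 0.2313]
eef_rot: [-0.123, -3.138, -0.001]
contact_force: [-0.1, -1.3, -1.3]
width: 0.0206
time: 22.75
ee_pos: [0.5004, 0.0134, 0.1642]
eef_rot: [0.13, 3.137, -0.0]
contact_force: [-0.7, -0.3, -1.8]
width: 0.0206
[0.5004 0.0134 0.1642] [ 0.1299  3.1375 -0.0002] [-0.1362  0.252  -0.251   1.0664  0.     -0.0534]
ring w2 [0.5432 0.0107 0.077 ] w6 ring [0.5437 0.0129 0.077 ]
[  0   0   6  22 108] [260.0185 177.537 ]
```

```bash
python3 -m inch '[[0,[1,0.5,-7],0],[0,[1.9,0.4,-10.4],0],[0,[0,0,0],0],[0,[0,0,0],0]]'; python3 -m inch '[[0,[0.8,-0.1,-1.8],0],[0,[0.8,0,-1.8],0],[0,[0,0,0],0],[0,[0,0,0],0]]';python3 -m inch '[[0,[0.4,0,-0.9],0],[0,[0.4,0,-0.9],0],[0,[0,0,0],0],[0,[0,0,0],0]]'
python3 - <<'E'
from h import *
np.set_printoptions(precision=4,suppress=True)
sc=snap('scene','s13'); s=monitor.read_state(); e=s['ee_pos'];print(e,s['contact_force'],s['moment'])
tip=e+[.0371,-.003,-.0626]; print(tip,proj('s13',tip),proj('s13',[.5438,.011,.077]))
x0,y0=258,135
cv2.imwrite('pics/crop13.png',cv2.resize(sc[y0:y0+100,x0:x0+100,::-1],(600,600),interpolation=2))
E
```

```text
time: 23.2
ee_pos: [0.5027, 0.0144, 0.1454]
eef_rot: [-0.13, -3.138, -0.0]
contact_force: [-0.4, -0.3, -1.8]
width: 0.0206
time: 23.6
ee_pos: [0.5045, 0.0143, 0.1422]
eef_rot: [0.13, 3.139, 0.0]
contact_force: [-0.0, 0.6, -1.9]
width: 0.0204
time: 24.0
ee_pos: [0.5053, 0.0143, 0.1403]
eef_rot: [-0.13, -3.139, 0.0]
contact_force: [-0.1, 0.4, -1.4]
width: 0.0207
[0.5053 0.0143 0.1403] [-0.0456  0.5038 -2.1001] [ 0.0207 -0.0024  0.0133]
[0.5424 0.0113 0.0777] [287.0476 200.5592] [287.5083 200.6448]
```

View pics/crop13.png

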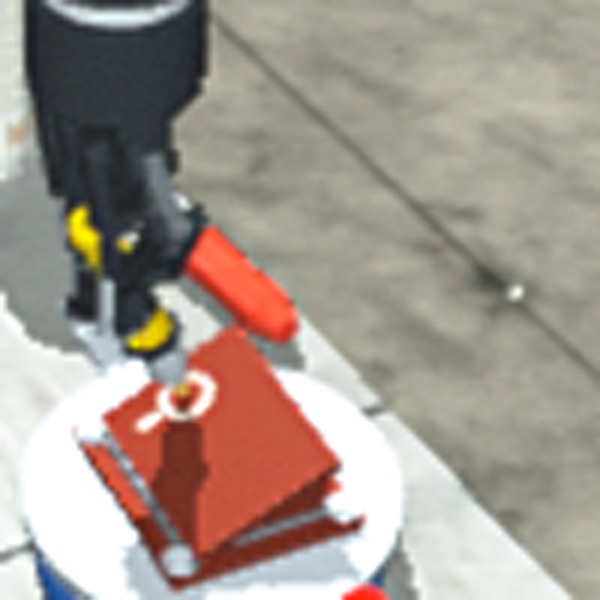

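```bash
for i in 1 2 3; do python3 -m inch '[[0,[0.42,-0.03,-0.91],0],[0,[0,0,0],0],[0,[0,0,0],0]]' | grep -E 'ee_pos|force'; python3 -c "
from h import *
F=[monitor.read_state()['contact_force']]
for _ in range(6): cams.get_image('scene'); F.append(monitor.read_state()['contact_force'])
print(np.mean(F,0).round(2))"; done
```

```text
ee_pos: [0.5057, 0.0142, 0.1394]
contact_force: [-0.1, -0.0, -1.8]
[-0.04 -0.02 -1.77]
ee_pos: [0.5061, 0.0142, 0.1385]
contact_force: [0.5, 0.1, -2.2]
[ 0.16 -0.03 -1.57]
ee_pos: [0.5066, 0.0142, 0.1376]
contact_force: [-0.8, -0.8, -0.1]
[-0.2  -0.37  0.05]
```

```bash
for i in 1 2; do python3 -m inch '[[0,[0.42,-0.03,-0.91],0],[0,[0,0,0],0],[0,[0,0,0],0]]' | grep -E 'ee_pos|force'; python3 -c "
from h import *
F=[monitor.read_state()['contact_force']]
for _ in range(8): cams.get_image('scene'); F.append(monitor.read_state()['contact_force'])
print(np.mean(F,0).round(2))"; done
```

```text
ee_pos: [0.507, 0.0141, 0.1367]
contact_force: [-1.5, -0.1, -0.3]
[-0.52 -0.11  0.33]
ee_pos: [0.5074, 0.0141, 0.1358]
contact_force: [-1.4, -0.4, -0.0]
[-0.98 -0.32  0.79]
```

```bash
python3 -m inch '[[0,[0.55,-0.04,-1.18],0],[0,[0,0,0],0],[0,[0,0,0],0],[0,[0,0,0],0]]' | grep -E 'ee_pos|force'
python3 - <<'E'
from h import *
np.set_printoptions(precision=4,suppress=True)
F=[monitor.read_state()['contact_force']]
for _ in range(10): cams.get_image('scene'); F.append(monitor.read_state()['contact_force'])
F=np.mean(F,0); d=F-[-.04,-.02,-1.75]; n=np.array([-.4212,.0346,.9063]); f=d@n; print(F.round(2),d.round(2),'axial',f,'mm',(f-1.2)/.6)
s=monitor.read_state(); print(s['time'],s['ee_pos'],s['width'])
w=snap('wrist','w14'); a=snap('scene','s14')
# table still home? compare ring-region/pin with earlier
hsv=cv2.cvtColor(a,cv2.COLOR_RGB2HSV); h0=cv2.cvtColor(load('s13')[2],cv2.COLOR_RGB2HSV)
for nme,h in (('s13',h0),('s14',hsv)):
    k=cv2.inRange(h,(0,120,60),(8,255,255)); k[:185]=0;k[260:]=0;k[:,:265]=0;k[:,320:]=0
    nn,l,st,c=cv2.connectedComponentsWithStats(k); print(nme,[(st[i,4],c[i].round(1)) for i in range(1,nn) if st[i,4]>80])
cv2.imwrite('pics/crop14.png',cv2.resize(a[165:225,255:325,::-1],(700,600),interpolation=2))
E
```

```text
ee_pos: [0.5079, 0.0141, 0.1346]
contact_force: [-1.5, -0.3, 1.0]
[-1.4  -0.39  1.24] [-1.36 -0.37  2.99] axial 3.266831109882206 mm 3.4447185164703438
28.15 [0.508  0.0141 0.1346] 0.020636072661055233
s13 [(np.int32(909), array([296.5, 209.5])), (np.int32(82), array([316.6, 240.1]))]
s14 [(np.int32(903), array([296.5, 209.6])), (np.int32(81), array([316.7, 240.1]))]
```

```bash
python3 -m inch '[[0,[0.17,-0.01,-0.36],0],[0,[0,0,0],0],[0,[0,0,0],0],[0,[0,0,0],0]]' | grep -E 'ee_pos|force'
python3 - <<'E'
from h import *
np.set_printoptions(precision=4,suppress=True)
F=[monitor.read_state()['contact_force']]
for _ in range(16): a=cams.get_image('scene'); F.append(monitor.read_state()['contact_force'])
F=np.mean(F,0); d=F-[-.04,-.02,-1.75]; n=np.array([-.4212,.0346,.9063]); f=d@n; print('axial',f,'mm',(f-1.2)/.6, 'side',(d-f*n).round(2))
s=snap('scene','s15'); h=cv2.cvtColor(s,cv2.COLOR_RGB2HSV)
x0,y0=278,190
for r in range(y0,y0+20): print(r,''.join('w' if h[r,c,1]<70 and h[r,c,2]>150 else 'b' if 13<h[r,c,0]<38 and h[r,c,1]>90 else 'r' if (h[r,c,0]<13 or h[r,c,0]>170) and h[r,c,1]>90 else '.' for c in range(x0,x0+24)))
b=np.radians(-4.7)
t=np.array([np.cos(b)*np.cos(np.radians(25)),np.sin(b)*np.cos(np.radians(25)),np.sin(np.radians(25))]); u=np.array([-np.sin(b),np.cos(b),0])
m=np.array([.5438,.011,.077]); print('ring in image',[proj('s15',m+q).round(1) for q in (0*t,.011*t,-.011*t,.011*u,-.011*u)])
E
```

```text
ee_pos: [0.5081, 0.014, 0.1342]
contact_force: [-1.2, -0.2, 2.2]
axial 3.7590374731746765 mm 4.265062455291128 side [-0.02 -0.33  0.  ]
190 .....bbbbb.wwwwwrrrrrrrr
191 ....bbbbb..wwww.rrrrr...
192 ..bbbbbbb..wwrrrrrrrrr..
193 w.bbbbbbb..wrrrrrrrrrrr.
194 w..bbbbb...wrrrrrrrrrrrr
195 www......wwwrrrrrrrrrrrr
196 wwwww...wwwwrrrrrrrrrrrr
197 wwwwwwwwwwwwww.rrrrrrrrr
198 wwwwww.wwwwwwwwrrrrrrrrr
199 wwwwrr.wwww.r.wwrrrrrrrr
200 wwwrrrrww.wbrrwwrrrrrrrr
201 wrrrrrwwrrbrrww.rrrrrrrr
202 rrrrrrww.rrr.wwrrrrrrrrr
203 rrrrrrwwwwr.wwrrrrrrrrrr
204 rrrrwwwrwwwwwrrrrrrrrrrr
205 rrrwwwrrrrrrrrrrrrrrrrrr
206 rrrwwrrrrrrrrrrrrrrrrrrr
207 rrrrrrrrrrrrrrrrrrrrrrrr
208 rrrrrrrrrrrrrrrrrrrrrrrr
209 rrrrrrrrrrrrrrrrrrrrrrrr
ring in image [array([287.5, 200.6]), array([290.7, 198.5]), array([284.3, 202.8]), array([285.8, 198.3]), array([289.3, 203.1])]
```

```bash
python3 -c "
from h import *
s=monitor.read_state(); print(s['time'],s['ee_pos'],s['width']); print(env.close_job())"
```

```text
29.5 [0.50814484 0.01403689 0.13426317] 0.02097318405245983
the job is handed in; nothing more can be done
None
```

The job is handed in at 29.5 s, with the gauge held in the gripper on the bracket's sloping face; the hand-in gave no verdict.

**Table and pin:** I pulled the table round by the handle until it stopped dead, with the push rising to about 31 N and no further movement. The lock pin then dropped through fork and tang with no resistance. Its collar seated on the fork at the expected height, and I let go of it.

**Gauge tilt:** The moves cannot tip the tool, so I tilted the gauge in the fingers by levering its nose lightly against the rim of its stand. I then gripped it harder, at 60 N.

**Last checks:**
- **Press:** the force along the gauge was about 3.8 N, which by the spring rate is about 4.3 mm of the tip's 8 mm. Side force was about 0.3 N.
- **Position:** in the last scene picture the brass tip sits within about 1 pixel (2 mm) of the chalk ring's centre.
- **Table:** the bracket and pin did not shift in the pictures when I began pressing.

**Where the checks disagreed or were limited:**
- **Squareness:** the close scene view gave a tilt of about 24–24.5° against the 25° wanted. The lever geometry gave about 26° and a rough wrist-camera reading about 20°. I trusted the close view.
- **Fixture angle:** readings ran from -3.8° to -6.4°, and I used -4.7°.
- **Bystanders:** I made no final check of the loose items; no move was planned near enough to touch them.
- **Pictures:** I viewed 13, three over the budget of 10.

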